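# Put the mixed-up drain fittings back with their own kind

## Task

Someone put the loose elbow, tee and coupling back in the wrong stock trays. Swap them round so that each one stands upright in the small front compartment of the tray whose rear compartment is stocked with its own kind, using the empty tray or the bare bench to set a piece down on the way. Leave the cement can where it stands.

Things in the scene. Friction and masses are not known exactly. Their poses are not given: they have to be found in the camera images.
- elbow_mid (a point): Loose white plastic pipe elbow on one open end: upright barrel 34 mm in diameter, closed by a round knuckle on top (53 mm tall), and a level side leg, as thick, reaching 36 mm from the barrel's axis. Point: on that axis, 36 mm above the foot; the leg points along its -x. Grip across the barrel (34 mm), square to the leg. 45 g. Starts in a wrong tray's front compartment.
- tee_mid (a point): Loose white plastic pipe tee on one open end: upright barrel 34 mm in diameter, 72 mm tall, open on top, and half-way up a level side branch, as thick, reaching 36 mm from the barrel's axis. Point: barrel's centre, 36 mm above the foot; the branch points along its -x. Grip across the barrel (34 mm), square to the branch. 60 g. Starts in a wrong tray's front compartment.
- coupling_mid (a point): Loose white plastic pipe coupling standing on end: a plain straight barrel 34 mm in diameter, 54 mm tall, open on top. Point: its centre, 27 mm above the foot. 35 g. Starts in a wrong tray's front compartment.
- tray_elbows: Shallow grey tray fixed to the bench, 186 x 72 mm; rim and cross wall 8 mm high, floor 3 mm thick. Front compartment 62 x 68 mm inside, for one piece; rear 118 x 68 mm. Origin: under the centre of the front compartment, at bench height; x runs along the tray to the rear one. Rear stocked with four fixed elbows like the loose one, tops 56 mm above the bench.
- tray_tees: Shallow grey tray fixed to the bench, 186 x 72 mm; rim and cross wall 8 mm high, floor 3 mm thick. Front compartment 62 x 68 mm inside, for one piece; rear 118 x 68 mm. Origin: under the centre of the front compartment, at bench height; x runs along the tray to the rear one. Rear stocked with four fixed tees like the loose one, tops 75 mm above the bench.
- tray_couplings: Shallow grey tray fixed to the bench, 186 x 72 mm; rim and cross wall 8 mm high, floor 3 mm thick. Front compartment 62 x 68 mm inside, for one piece; rear 118 x 68 mm. Origin: under the centre of the front compartment, at bench height; x runs along the tray to the rear one. Rear stocked with six fixed couplings like the loose one, tops 57 mm above the bench.
- tray_empty: Shallow grey tray fixed to the bench, 186 x 72 mm; rim and cross wall 8 mm high, floor 3 mm thick. Front compartment 62 x 68 mm inside, for one piece; rear 118 x 68 mm. Origin: under the centre of the front compartment, at bench height; x runs along the tray to the rear one. This tray is empty, front and rear: a free place to set a piece down.
- can_mid (a point): Steel can of pipe cement with a black cap and paper band, 60 mm in diameter, 84 mm tall, 300 g, standing loose on the bench between the two middle trays. Point: its centre, 42 mm above the bench. To be left where it stands.
Not all that is in view belongs to the job. What is shaped like the part that bears elbow_mid but blue is not meant.

How it is judged:
At the end, for the whole second after the job is handed in: Elbow, tee and coupling each stand in the front compartment of the tray of their own kind: within 18 mm of its centre along the tray and 21 mm across (all the room there is), foot on the floor (height within 6 mm), upright within 0.12 rad, released and at rest (x of elbow_mid in the frame of tray_elbows between -0.018 and 0.018 m and y of elbow_mid in the frame of tray_elbows between -0.021 and 0.021 m and z of elbow_mid in the frame of tray_elbows between 0.033 and 0.045 m and angle between each of elbow_mid, tee_mid, coupling_mid's own z axis and vertical below 0.12 rad and x of tee_mid in the frame of tray_tees between -0.018 and 0.018 m and y of tee_mid in the frame of tray_tees between -0.021 and 0.021 m and z of tee_mid in the frame of tray_tees between 0.033 and 0.045 m and x of coupling_mid in the frame of tray_couplings between -0.018 and 0.018 m and y of coupling_mid in the frame of tray_couplings between -0.021 and 0.021 m and z of coupling_mid in the frame of tray_couplings between 0.024 and 0.036 m and linear speed of each of elbow, tee, coupling below 0.02 m/s and angular speed of each of elbow, tee, coupling below 0.2 rad/s); the robot touches nothing.
It fails at once if the cement can is pushed more than 20 mm from its place or tipped over (distance of can_mid from where it was at the start of the episode above 0.02 m or angle between can_mid's own z axis and vertical above 0.4 rad).
It also fails if it takes over 109 s, if anything falls off the work surface, if the arm or the gripper's body presses on something with over 40 N, if the wrist force passes 120 N, or if a joint passes its speed limit or range.

## Robot

A 7-joint arm with a two-finger parallel gripper is mounted at the origin on the work surface. World frame = base frame: x ahead of the robot, y to its left, z up, the work surface at z = 0. Lengths are in m, angles in rad, forces in N, time in s.
With the tool pointing down it reaches from about 0.425 to 0.8 m from the base axis. Payload 8.3 kg.
Tool frame: the origin (TCP) lies at the very end of the fingers, on their centre line; the grasp point (between the pads) lies 19 mm behind it (ctrl.tcp_to_grasp is the distance from the TCP to the grasp point, in m); y points along the fingers, x is the direction in which the jaws open and shut, and the axes are right-handed (so a half turn about y gives the same grasp; the last joint's range is limited). The gripper opens to 85 mm and grips with 20 to 120 N. Pads are 22 mm wide; open, the fingers measure 114 mm over their backs; the gripper's body (76 mm by 85 mm) begins 54 mm behind the grasp point. The pads swing forward as they close: fully open they stand 13 mm farther back than shut.
Start: joints at [-1.251, 0.383, 0.016, 1.37, -0.006, 1.388, -0.046], TCP at [0.233, 0.58, 0.231] pointing down, gripper open.
Joint ranges: [-2.95, 2.95], [-0.25, 2.06], [-1.52, 1.56], [0.18, 2.33], [-1.44, 4.58], [0.02, 2.06], [-3.01, 3.01]. Speed limits (rad/s): [2.39, 2.39, 3.01, 3.01, 3.14, 3.14, 3.14].

## Interface

Orientations are given as a rotation vector (axis times angle).
In Python, from bench import ctrl, effector, solve_ik, telemetry, cams gives the robot as it stands. The module is installed in compiled form; this text tells all that it offers. Calls block until the motion is done:
- ctrl.move_ptp(position, orientation): joint-space move of the TCP to a pose.
- ctrl.movel(position, vel=0.15, frame=None, force_limit=None): straight line of the TCP; frame=None keeps the orientation; vel is the mean speed in m/s. With force_limit (N) it stops when the force on the tool has changed by that much, and returns True; else False.
- ctrl.set_joints(angles): joint-space move.
- effector.release() and effector.gripper_close(grip_force=None): open the fingers fully, or close them until they stop; grip_force is the grip in N (None keeps the last).
- ctrl.sleep(seconds).
- solve_ik(position, orientation): joint angles nearest the present ones, or None.
- telemetry.get_state(): the state.
- cams.get_image(name): name is "scene" or "top"; returns the picture (420x560x3 uint8, red, green, blue); there is no depth.
- cams.camera_params(name): a dict with "vertical_fov" (degrees; the focal length in pixels is half the picture's height over the tangent of half this angle, whatever the lens; pixels are square), "cx", "cy" (the principal point, pixels), "R" (3x3) and "t" (3): a world point X has camera coordinates R X + t. Camera axes: x right, y down, z forward; pixel columns grow to the right and rows downward; lengths in m; the calibration is good to about 2 mm. A picture is of the moment at which its call begins. camera_params takes no time and is no camera call.
A pose or a line that the arm cannot do raises ctrl.IKError and nothing moves.
- ctrl.finish_job(): hands the job in, once; it reports no verdict.
The state is a dict: "time": time; "joint_positions": joint angles; "qvel": joint speeds; "joint_torque": joint torques, N m; "tool_pos": TCP position; "tool_rot": TCP orientation; "wrist_force": force on the tool from outside, world axes, zero at the start; "moment": the same for the moment, N m; "width": opening from 0.0 (shut) to 1.0 (fully open).
Only numpy, scipy, OpenCV 4.12 (cv2) and the standard library are available. Lean on these libraries where they do the work, as an engineer would, in place of code of your own. Each camera call takes 0.05 s, during which the arm holds its last target.

## Working session

There is one attempt and no reset: what is moved stays moved. The work goes in short steps, each a Python script; the robot and the scene stay as the last script left them, time stands still between calls to the robot, and variables do not carry over. Pictures are saved under pics/ and viewed, and the job is handed in when it is done.

```bash
mkdir -p pics; python3 - <<'E'
from bench import ctrl, effector, solve_ik, telemetry, cams
import cv2
for n in("scene","top"):
    im=cams.get_image(n); cv2.imwrite(f"pics/{n}0.png",im[:,:,::-1]); 
    p=cams.camera_params(n); print(n,p)
print(telemetry.get_state())
E
```

```text
scene {'vertical_fov': 52.67454106702203, 'cx': 285.07416334644023, 'cy': 213.62450366827372, 'R': array([[ 0.76725588,  0.6411688 ,  0.0148657 ],
       [ 0.54506098, -0.63968289, -0.54195417],
       [-0.33797477,  0.42392024, -0.84027655]]), 't': array([-0.4590538 , -0.21398621,  1.08459311])}
top {'vertical_fov': 54.00928184056369, 'cx': 281.58510688605196, 'cy': 215.91645636454032, 'R': array([[ 0.01187215, -0.99977955,  0.01731752],
       [-0.98886657, -0.01430812, -0.14811546],
       [ 0.14833059, -0.01536627, -0.98881844]]), 't': array([0.05430086, 0.55148309, 0.99872306])}
{'time': 0.1, 'joint_positions': array([-1.25088649,  0.38417501,  0.01635559,  1.37108004, -0.00630492,
        1.38821248, -0.04651691]), 'qvel': array([-4.43918296e-04, -2.57630985e-03,  1.29440625e-03, -2.52750476e-03,
        9.95233420e-05, -2.55267753e-03, -3.33616957e-04]), 'joint_torque': array([ 3.67869681e-03, -6.29140162e+01,  8.48085936e-01, -3.72756350e+01,
        1.68698566e-02,  1.04895100e-02,  2.97573354e-05]), 'tool_pos': array([0.23323215, 0.57934135, 0.23035164]), 'tool_rot': array([-1.36736725, -0.92170409,  0.92418409]), 'wrist_force': array([-0.54004642, -0.62618609, -0.19989869]), 'moment': array([ 0.00624729,  0.00470922, -0.0014162 ]), 'width': 1.000455276690428}
```

View pics/scene0.png

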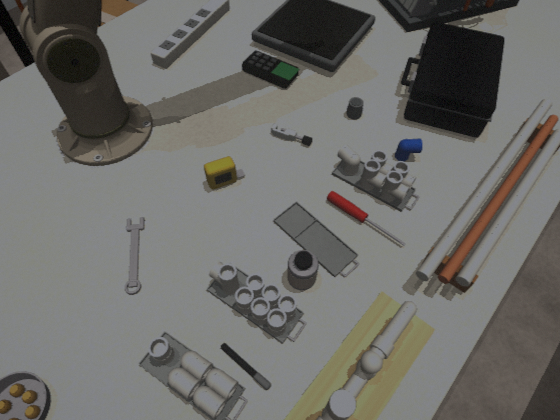

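View pics/top0.png

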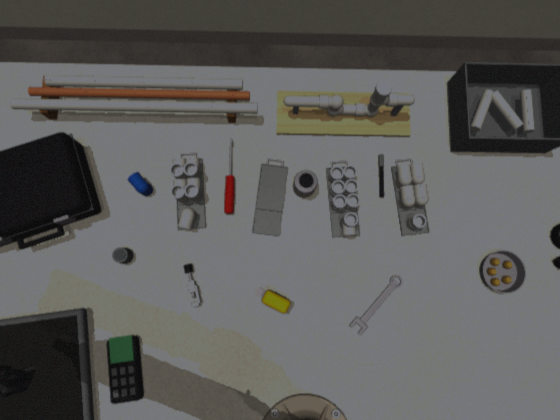

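```bash
python3 - <<'E'
import cv2,numpy as np
t=cv2.imread("pics/top0.png");s=cv2.imread("pics/scene0.png")
def lut(a): return np.clip((a/255.)**0.7*255,0,255).astype(np.uint8)
cv2.imwrite("pics/top_crop.png",cv2.resize(lut(t[140:250,120:440]),None,fx=2.5,fy=2.5,interpolation=cv2.INTER_CUBIC))
cv2.imwrite("pics/sc_a.png",cv2.resize(lut(s[130:280,260:430]),None,fx=4,fy=4,interpolation=cv2.INTER_CUBIC)[:600,:800])
cv2.imwrite("pics/sc_b.png",cv2.resize(lut(s[255:420,130:330]),None,fx=3.6,fy=3.6,interpolation=cv2.INTER_CUBIC)[:600,:800])
E
```

```text
(no output)
```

View pics/top_crop.png

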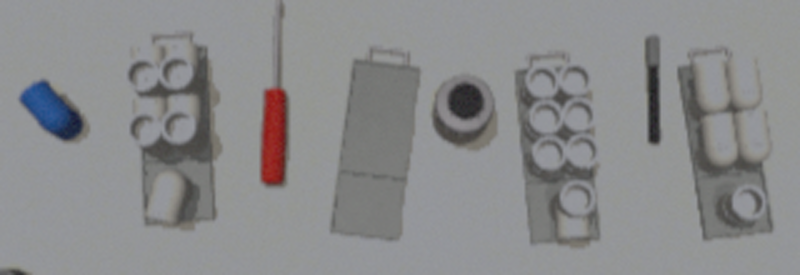

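View pics/sc_a.png

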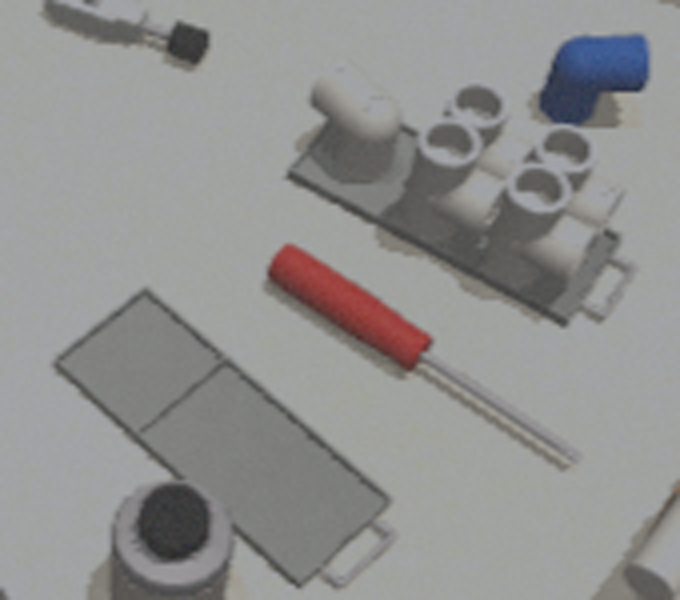

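View pics/sc_b.png

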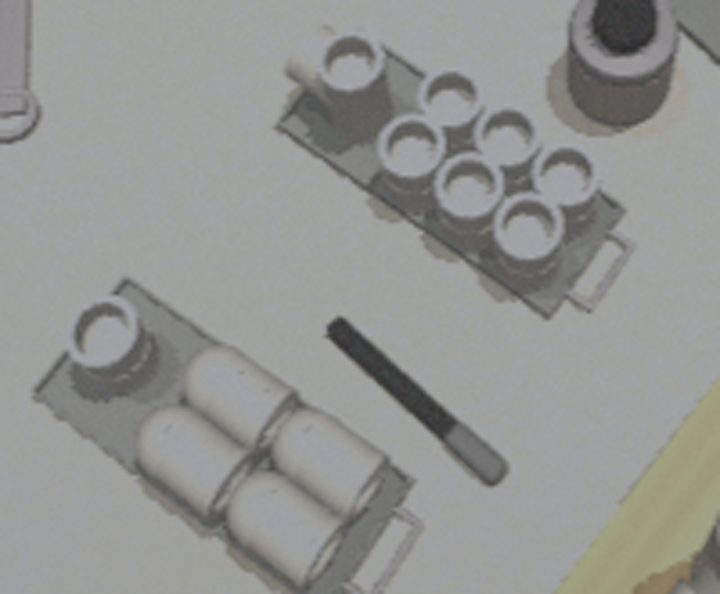

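```bash
cat > h.py <<'E'
import numpy as np, cv2
from scipy.optimize import least_squares
from bench import ctrl, effector, solve_ik, telemetry, cams
C={}
for n in("scene","top"):
    p=cams.camera_params(n); f=210/np.tan(np.radians(p["vertical_fov"]/2)); C[n]=(p["R"],p["t"],f,p["cx"],p["cy"])
def proj(n,X):
    R,t,f,cx,cy=C[n]; c=np.atleast_2d(X)@R.T+t
    return c[:,:2]/c[:,2:]*f+[cx,cy]
def tri(ps,pt):
    r=least_squares(lambda X:np.r_[proj("scene",X)[0]-ps,proj("top",X)[0]-pt],[0.5,0,0.03])
    return r.x, np.round(r.fun,1)
def T(a): return np.array(a)/2.5+[120,140]
def A(a): return np.array(a)/4+[260,130]
def B(a): return np.array(a)/3.6+[130,255]
E
cat > fit.py <<'E'
from h import *
# local corners: FL,FR,RL,RR  (front -x). Tray along x from -33 to 153
L=dict(FL=(-.033,.036),FR=(-.033,-.036),RL=(.153,.036),RR=(.153,-.036))
obs={
'empty':[('top','FL',T((332,232))),('top','FR',T((400,238))),('top','RR',T((420,66))),('top','RL',T((355,60))),
 ('scene','FL',A((145,290))),('scene','FR',A((55,365))),('scene','RR',A((300,585))),('scene','RL',A((390,500)))],
'tees':[('top','FL',T((145,224))),('top','FR',T((214,219))),('top','RR',T((207,45))),('scene','FR',A((290,176))),('scene','RR',A((565,322))),('scene','RL',A((617,236)))],
'coup':[('top','FL',T((531,242))),('top','FR',T((599,238))),('top','RL',T((516,70))),('scene','FL',B((385,50))),('scene','FR',B((280,127))),('scene','RR',B((548,317))),('scene','RL',B((623,210)))],
'elb':[('top','FL',T((703,238))),('top','FR',T((773,232))),('top','RL',T((680,67))),('scene','FL',B((125,280))),('scene','FR',B((37,395))),('scene','RL',B((413,480)))]}
for k,o in obs.items():
    def fun(p):
        c,s=np.cos(p[2]),np.sin(p[2]); r=[]
        for cam,l,uv in o:
            a=L[l]; r.append(proj(cam,[p[0]+c*a[0]-s*a[1],p[1]+s*a[0]+c*a[1],p[3]])[0]-uv)
        return np.concatenate(r)
    r=least_squares(fun,[.5,0,0,.008]); print(k,np.round(r.x,4),'R',round(np.hypot(*r.x[:2]),3)); print(np.round(r.fun,1))
print('tee ring',tri(B((350,63)),T((576,199))))
print('coupling ring',tri(B((105,335)),T((748,203))))
print('can cap',tri(A((173,521)),T((465,100))))
E
python3 fit.py
```

```text
empty [ 0.5421  0.0985 -0.1046  0.0053] R 0.551
[-1.  -0.9 -0.6 -0.  -0.4 -0.4 -1.3 -1.2 -1.1 -0.  -1.7 -0.2 -0.6  0.8
 -0.1  0.3]
tees [0.5536 0.2966 0.0954 0.0051] R 0.628
[-0.3 -0.4 -0.  -0.6 -1.2 -0.3 -2.  -0.5 -0.2  0.4  0.4  0.7]
coup [ 0.5416 -0.1008  0.078  -0.0055] R 0.551
[-2.1 -0.7 -2.1 -0.8 -1.9 -0.7 -6.3 -3.8  0.1  1.   0.5  2.3  1.   2. ]
elb [ 0.5481 -0.2831  0.1224  0.0009] R 0.617
[-0.4 -0.3 -1.3 -0.9 -1.8 -0.6  0.  -0.6 -2.2  0.4 -0.3  0.8]
tee ring (array([ 0.54124189, -0.10538524,  0.06896027]), array([-0.7,  0.1, -0.7, -0.6]))
coupling ring (array([ 0.54315057, -0.28075604,  0.04956138]), array([-1.1,  0.1, -1.3, -0.9]))
can cap (array([0.63699261, 0.00418866, 0.07704867]), array([-0.5,  0.1, -0.5, -0.5]))
```

```bash
sed -i 's#def T(a).*#def T(a): return (np.array(a)+.5)/2.5-.5+[120,140]#;s#def A(a).*#def A(a): return (np.array(a)+.5)/4-.5+[260,130]#;s#def B(a).*#def B(a): return (np.array(a)+.5)/3.6-.5+[130,255]#' h.py
sed -i "s#('scene','FL',B((385,50))),##" fit.py; python3 fit.py
python3 - <<'E'
import cv2
t=cv2.imread("pics/top0.png");s=cv2.imread("pics/scene0.png")
cv2.imwrite("pics/z1.png",cv2.resize(t[145:245,165:265],None,fx=6,fy=6,interpolation=cv2.INTER_CUBIC))
cv2.imwrite("pics/z2.png",cv2.resize(s[135:215,320:430],None,fx=7,fy=7,interpolation=cv2.INTER_CUBIC))
E
```

```text
empty [ 0.5418  0.0986 -0.1048  0.0067] R 0.551
[-0.8 -0.6 -0.4  0.3 -0.1 -0.2 -1.1 -1.  -0.8 -0.1 -1.4 -0.3 -0.3  0.8
  0.3  0.3]
tees [0.5533 0.2966 0.0935 0.0065] R 0.628
[-0.2 -0.   0.1 -0.2 -0.9 -0.  -1.7 -0.6  0.2  0.4  0.8  0.7]
coup [ 0.5395 -0.1026  0.0869  0.0039] R 0.549
[-0.5  0.2 -0.2 -0.2 -1.  -0.4 -1.5 -0.3  0.   0.8  0.5  0.1]
elb [ 0.5479 -0.2828  0.1224  0.0023] R 0.617
[-0.1  0.  -1.  -0.6 -1.4 -0.4  0.3 -0.6 -2.   0.3  0.1  0.8]
tee ring (array([ 0.54113321, -0.10520035,  0.07027336]), array([-0.4,  0. , -0.4, -0.3]))
coupling ring (array([ 0.54308919, -0.28042216,  0.05094519]), array([-0.8,  0.1, -0.9, -0.6]))
can cap (array([0.63669774, 0.00429038, 0.07829255]), array([-0.2,  0. , -0.2, -0.2]))
```

View pics/z1.png

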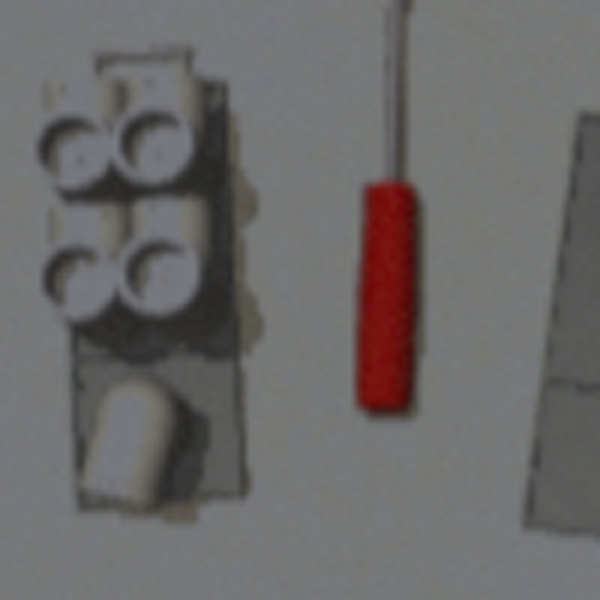

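View pics/z2.png

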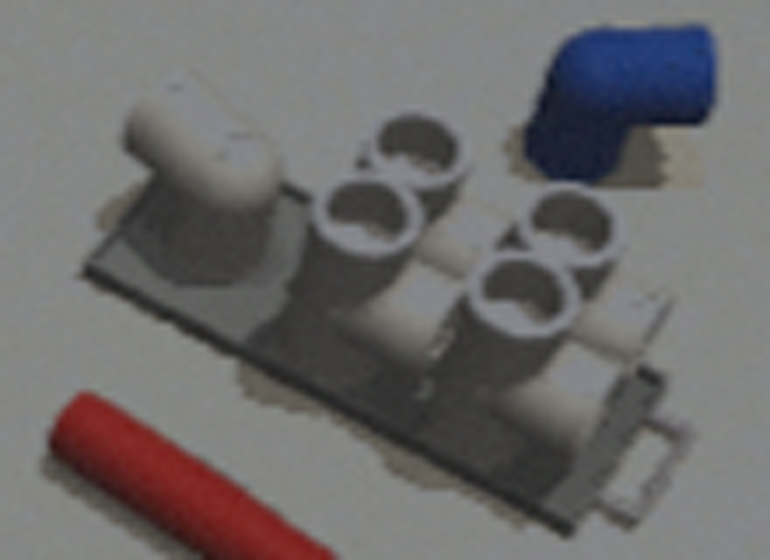

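```bash
cat > ov.py <<'E'
from h import *
import sys
TR={'empty':(.5418,.0986,-.1048),'tees':(.5533,.2966,.0935),'coup':(.5395,-.1026,.0869),'elb':(.5479,-.2828,.1224)}
def W(p,l): 
    c,s=np.cos(p[2]),np.sin(p[2]); l=np.atleast_2d(l); return np.c_[p[0]+c*l[:,0]-s*l[:,1],p[1]+s*l[:,0]+c*l[:,1],l[:,2]]
a=np.linspace(0,2*np.pi,40); r=.017
def circ(z): return np.c_[r*np.cos(a),r*np.sin(a),0*a+z]
def lines(kind):
    out=[circ(.003)]
    if kind=='tee': out+=[circ(.075)]
    if kind=='coup': out+=[circ(.057)]
    if kind in('tee','elb'):
        for x in(-.036,-.017 if kind=='tee' else 0): out.append(np.c_[0*a+x,r*np.cos(a),.039+r*np.sin(a)])
        out.append(np.array([[0,0,.056],[-.036,0,.056]]))
    return out
tr=np.array([[-.033,.036,.008],[-.033,-.036,.008],[.153,-.036,.008],[.153,.036,.008],[-.033,.036,.008]])
cw=np.array([[.031,.036,.008],[.031,-.036,.008]])
def draw(cam,img,pieces,box,sc,fn):
    x0,y0,x1,y1=box
    im=cv2.resize(img[y0:y1,x0:x1],None,fx=sc,fy=sc,interpolation=cv2.INTER_CUBIC)
    im=np.clip((im/255.)**.7*255,0,255).astype(np.uint8)
    def pl(P,col):
        uv=(proj(cam,P)-[x0,y0]+.5)*sc-.5
        cv2.polylines(im,[np.round(uv).astype(np.int32)],False,col,1,cv2.LINE_AA)
    for p in TR.values(): pl(W(p,tr),(0,255,0)); pl(W(p,cw),(0,255,0))
    for k,p in pieces:
        for l in lines(k): pl(W(p,l),(0,0,255))
    cv2.imwrite(fn,im)
E
cat > o1.py <<'E'
from ov import *
t=cv2.imread("pics/top0.png");s=cv2.imread("pics/scene0.png")
P=[('elb',(.548,.297,-.1)),('tee',(.541,-.105,.0)),('coup',(.543,-.280,0))]
def three(tag):
    ims=[]
    for cam,img,boxes in(('top',t,[(170,195,225,240),(325,195,380,240),(390,195,445,240)]),('scene',s,[(320,140,375,185),(200,255,255,300),(135,330,190,375)])):
        row=[]
        for b in boxes: draw(cam,img,P,b,4.8,'/tmp/x.png'); row.append(cv2.imread('/tmp/x.png'))
        ims.append(np.hstack(row))
    cv2.imwrite(f'pics/ov_{tag}.png',np.vstack(ims))
three(sys.argv[1])
E
python3 o1.py 1
```

```text
(no output)
```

View pics/ov_1.png

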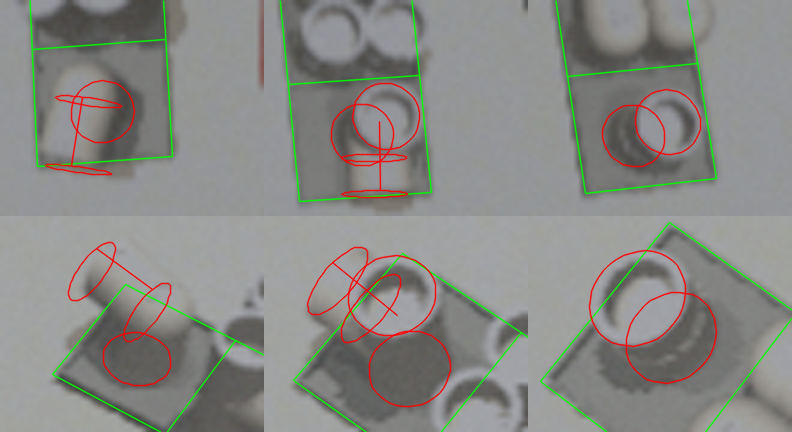

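```bash
sed -i 's/^P=.*/P=[("elb",(.559,.297,-.15)),("tee",(.543,-.106,.1)),("coup",(.545,-.281,0))]/' o1.py; python3 o1.py 2
```

```text
(no output)
```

View pics/ov_2.png

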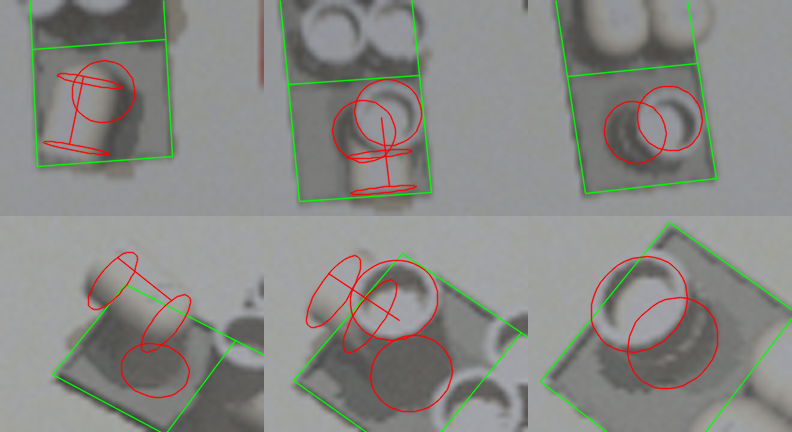

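```bash
cat >> h.py <<'E'
from scipy.spatial.transform import Rotation as Ro
def ori(yaw,flip=1):
    x=flip*np.array([-np.sin(yaw),np.cos(yaw),0]); y=np.array([0,0,-1.]); return Ro.from_matrix(np.c_[x,y,np.cross(x,y)]).as_rotvec()
EL=(.554,.294,-.15); TE=(.541,-.107,0.); CO=(.543,-.282,.12)
TR={'empty':(.5418,.0986,-.1048),'tees':(.5533,.2966,.0935),'coup':(.5395,-.1026,.0869),'elb':(.5479,-.2828,.1224)}
E
python3 - <<'E'
from h import *
s=telemetry.get_state(); print(np.round(Ro.from_rotvec(s["tool_rot"]).as_matrix(),2))
for f in(1,-1):
    for n,p in(('el',EL),('te',TE),('co',CO),*TR.items()):
        for z in (.02,.22):
            q=solve_ik([p[0],p[1],z],ori(p[2],f)); print(f,n,z,None if q is None else np.round(q,2))
E
```

```text
[[ 0.37 -0.   -0.93]
 [ 0.93 -0.    0.37]
 [-0.   -1.   -0.  ]]
1 el 0.02 [-0.66  0.57  0.17  1.61 -0.11  0.98  0.96]
1 el 0.22 [-0.68  0.39  0.19  1.39 -0.08  1.37  0.94]
1 te 0.02 [-0.4   0.51  0.68  1.84 -0.39  0.93  2.03]
1 te 0.22 [-0.54  0.29  0.84  1.62 -0.22  1.33  1.9 ]
1 co 0.02 [-0.22  0.73  0.92  1.67 -0.65  1.07  2.6 ]
1 co 0.22 [-0.36  0.62  1.22  1.46 -0.58  1.46  2.56]
1 empty 0.02 [-0.53  0.44  0.36  1.83 -0.19  0.9   1.39]
1 empty 0.22 [-0.6   0.24  0.44  1.61 -0.1   1.31  1.32]
1 tees 0.02 [-0.65  0.57  0.14  1.6  -0.09  0.98  1.19]
1 tees 0.22 [-0.67  0.4   0.17  1.39 -0.07  1.37  1.17]
1 coup 0.02 [-0.39  0.5   0.65  1.84 -0.37  0.93  2.09]
1 coup 0.22 [-0.54  0.28  0.83  1.63 -0.21  1.32  1.98]
1 elb 0.02 [-0.21  0.73  0.91  1.66 -0.64  1.08  2.59]
1 elb 0.22 [-0.34  0.62  1.21  1.45 -0.58  1.46  2.55]
-1 el 0.02 [-0.96  0.63  0.58  1.62 -0.39  1.01 -1.97]
-1 el 0.22 [-0.98  0.44  0.62  1.4  -0.25  1.38 -2.07]
-1 te 0.02 [-0.62  0.64  1.    1.85 -0.64  1.01 -0.91]
-1 te 0.22 [-0.61  0.32  0.94  1.63 -0.26  1.33 -1.2 ]
-1 co 0.02 [-0.1   0.65  0.74  1.67 -0.5   1.02 -0.65]
-1 co 0.22 [-0.3   0.55  1.09  1.46 -0.49  1.42 -0.65]
-1 empty 0.02 [-0.76  0.5   0.66  1.84 -0.38  0.93 -1.6 ]
-1 empty 0.22 [-0.8   0.26  0.68  1.62 -0.17  1.32 -1.77]
-1 tees 0.02 [-0.93  0.62  0.54  1.62 -0.36  1.   -1.76]
-1 tees 0.22 [-0.96  0.43  0.59  1.4  -0.24  1.38 -1.84]
-1 coup 0.02 [-0.62  0.64  1.    1.85 -0.63  1.01 -0.84]
-1 coup 0.22 [-0.6   0.3   0.91  1.63 -0.25  1.33 -1.14]
-1 elb 0.02 [-0.11  0.66  0.74  1.66 -0.5   1.03 -0.65]
-1 elb 0.22 [-0.29  0.56  1.08  1.45 -0.49  1.43 -0.66]
```

```bash
cat >> h.py <<'E'
F=-1
def st(m):
    s=telemetry.get_state(); print(m,'t',round(s['time'],1),'p',np.round(s['tool_pos'],3),'w',round(float(s['width']),3),'F',np.round(s['wrist_force'],1))
def pick(p,z):
    ctrl.move_ptp([p[0],p[1],.20],ori(p[2],F)); st('above')
    h=ctrl.movel([p[0],p[1],z],vel=.12,force_limit=15); st(f'down hit={h}')
    if h: return
    effector.gripper_close(30); st('closed')
    ctrl.movel([p[0],p[1],.20],vel=.15); st('lifted')
def snap(tag):
    for n in("scene","top"): cv2.imwrite(f"pics/{n}_{tag}.png",cams.get_image(n)[:,:,::-1])
def crop(tag,n,box,sc):
    x0,y0,x1,y1=box; im=cv2.imread(f"pics/{n}_{tag}.png")[y0:y1,x0:x1]; im=cv2.resize(im,None,fx=sc,fy=sc,interpolation=cv2.INTER_CUBIC)
    im=np.clip((im/255.)**.7*255,0,255).astype(np.uint8); cv2.imwrite(f"pics/{n}_{tag}_c.png",im)
E
python3 - <<'E'
from h import *
pick(EL,.021); snap('a')
E
```

```text
above t 1.9 p [0.553 0.295 0.2  ] w 1.002 F [-0.3  0.4 -0.3]
down hit=False t 3.5 p [0.555 0.294 0.022] w 0.998 F [-0.3  0.5 -0.3]
closed t 4.0 p [0.554 0.294 0.021] w 0.387 F [-0.7 -0.2  3. ]
lifted t 5.4 p [0.553 0.294 0.199] w 0.386 F [ 0.  -0.2 -0.9]
```

```bash
python3 -c "
from h import *
crop('a','scene',(260,60,460,210),4)
crop('a','top',(130,140,290,260),4)"
```

```text
(no output)
```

View pics/scene_a_c.png

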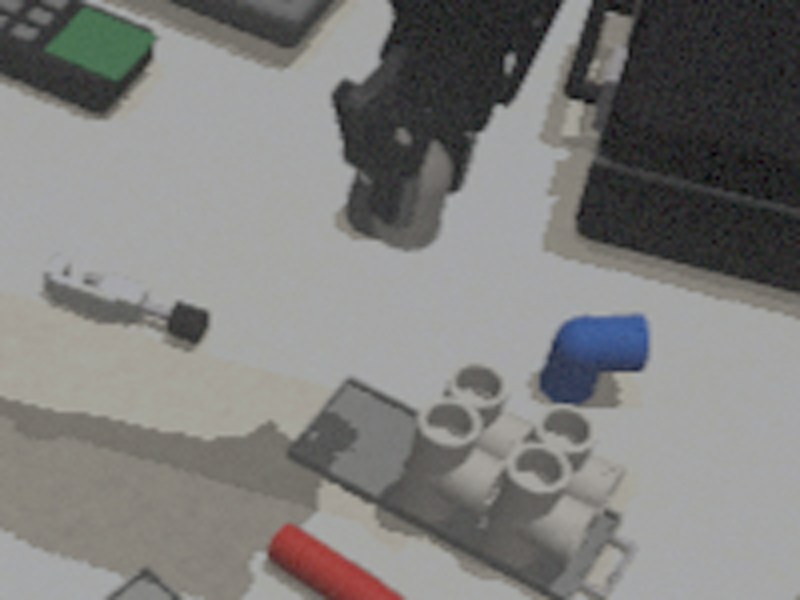

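View pics/top_a_c.png

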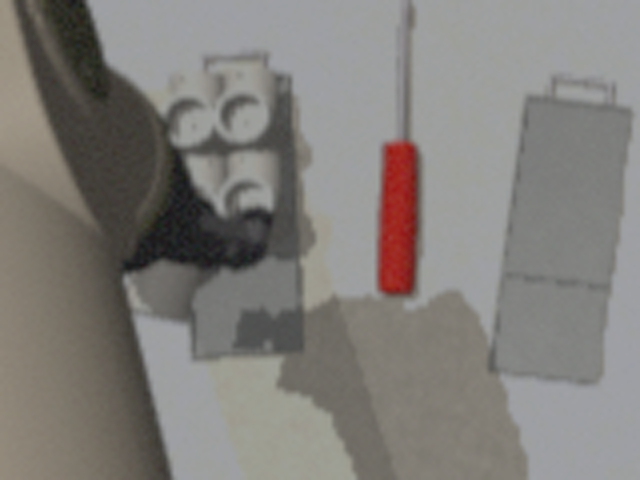

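The elbow is in the jaws and hangs upright (foot at scene px ~(357,118)), and the tees tray's front compartment is now empty. I'll set it in the empty tray, then move the tee.

```bash
cat >> h.py <<'E'
def place(p,z,dz=.0015):
    ctrl.move_ptp([p[0],p[1],.20],ori(p[2],F)); st('above')
    ctrl.movel([p[0],p[1],z+.02],vel=.12)
    h=ctrl.movel([p[0],p[1],z+dz],vel=.03,force_limit=6); st(f'placed hit={h}')
    effector.release(); st('open')
    ctrl.movel([p[0],p[1],.20],vel=.15); st('up')
E
python3 - <<'E'
from h import *
place(TR['empty'],.021); pick(TE,.021); snap('b'); crop('b','scene',(180,180,380,330),4); crop('b','top',(220,140,380,260),4)
E
```

```text
above t 6.3 p [0.542 0.099 0.2  ] w 0.39 F [ 0.2  0.9 -0.1]
placed hit=False t 8.5 p [0.542 0.099 0.023] w 0.385 F [-0.   0.2 -0.1]
open t 9.1 p [0.542 0.099 0.023] w 1.002 F [0.3 0.4 0.1]
up t 10.4 p [0.541 0.099 0.199] w 1.002 F [ 0.8 -0.7  0.5]
above t 11.2 p [ 0.541 -0.106  0.199] w 0.999 F [ 0.5  0.8 -0.6]
down hit=False t 12.9 p [ 0.542 -0.107  0.022] w 1.001 F [-0.8  0.6  0.2]
closed t 13.4 p [ 0.541 -0.107  0.021] w 0.389 F [-0.   0.1  4.3]
lifted t 14.7 p [ 0.54  -0.107  0.199] w 0.395 F [ 0.1  0.2 -1.2]
```

View pics/scene_b_c.png

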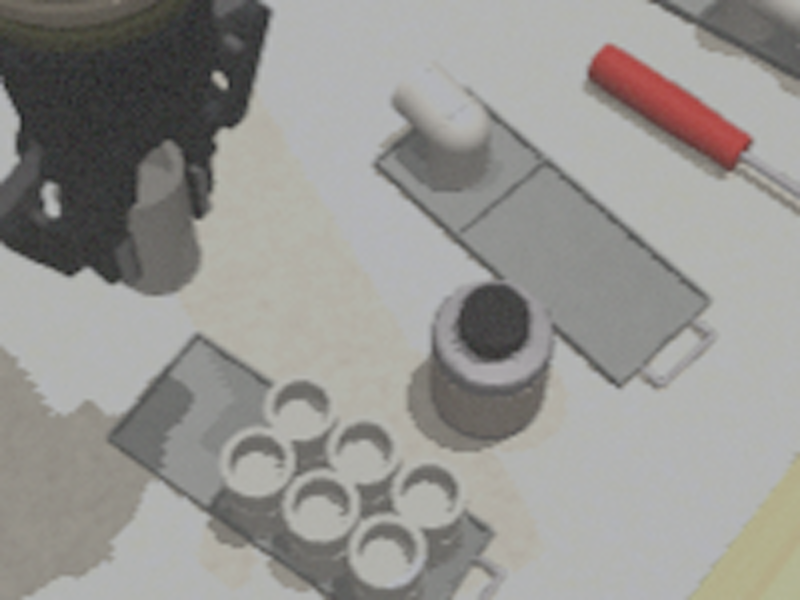

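View pics/top_b_c.png

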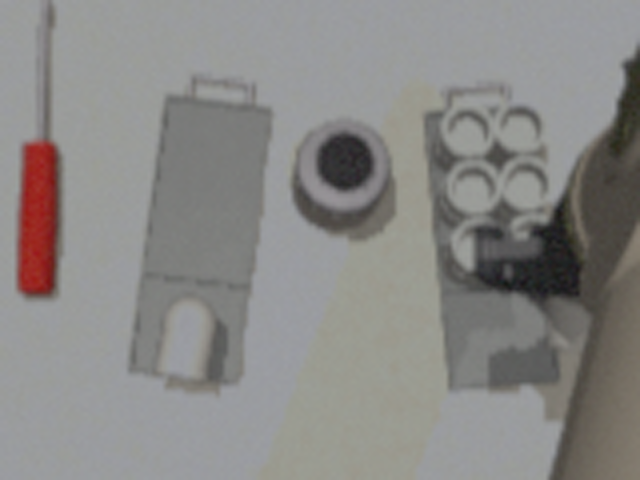

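The elbow stands upright in the empty tray (top px ~(267,222)). The tee is held upright (scene px ~(220,240)) and the can hasn't moved. Next, the tee goes to its tray and the coupling to its own.

```bash
python3 - <<'E'
from h import *
place(TR['tees'],.021); pick(CO,.014); snap('c'); crop('c','scene',(100,230,300,380),4); crop('c','top',(140,140,300,260),4)
E
```

```text
above t 16.3 p [0.554 0.294 0.2  ] w 0.396 F [-0.2 -0.8  0. ]
placed hit=False t 18.6 p [0.553 0.297 0.023] w 0.392 F [ 0.4  0.  -0.4]
open t 19.1 p [0.553 0.297 0.023] w 0.999 F [-0.4  0.6 -0.6]
up t 20.5 p [0.553 0.296 0.199] w 0.998 F [ 0.  -0.1 -1.2]
above t 22.6 p [ 0.544 -0.281  0.2  ] w 1.003 F [ 0.1  0.1 -0.3]
down hit=False t 24.2 p [ 0.543 -0.282  0.015] w 1.004 F [-0.6 -0.2 -0.6]
closed t 24.8 p [ 0.543 -0.282  0.014] w 0.392 F [0.4 0.3 2.8]
lifted t 26.2 p [ 0.543 -0.282  0.199] w 0.394 F [ 0.2 -0.3 -0.5]
```

View pics/scene_c_c.png

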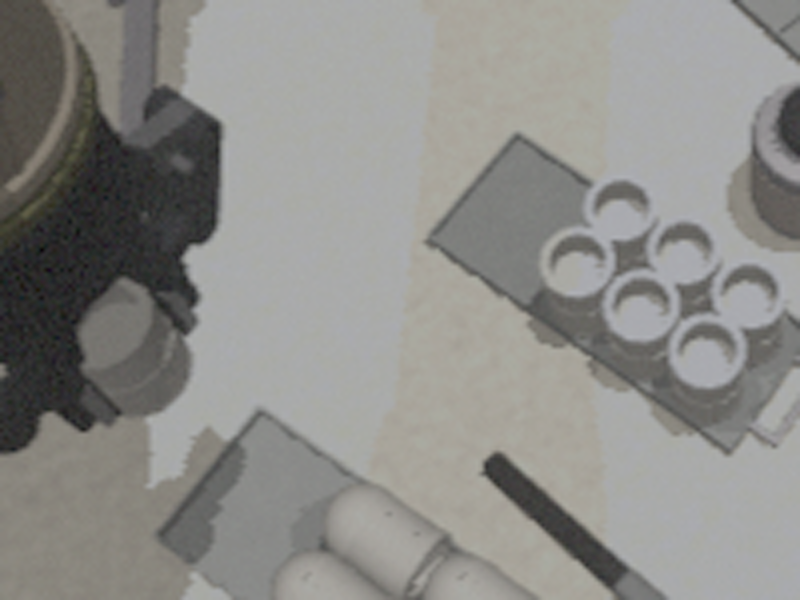

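View pics/top_c_c.png

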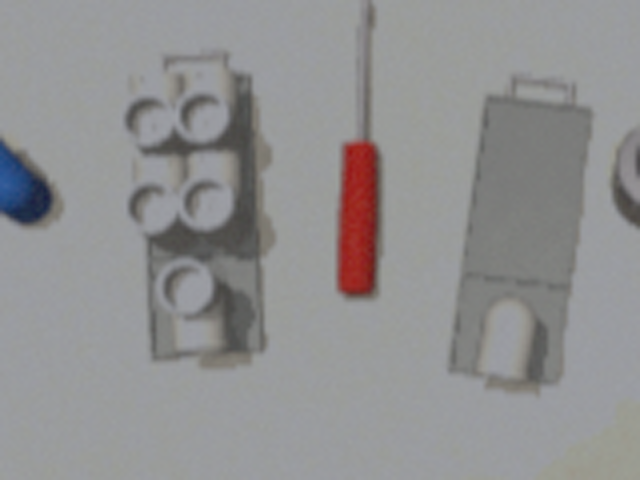

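The tee stands upright in the tees tray (ring at top px ~(187,212)) and the coupling is held upright. The coupling goes down next, then the elbow.

```bash
python3 - <<'E'
from h import *
place(TR['coup'],.014); pick(TR['empty'],.021); place(TR['elb'],.021)
ctrl.move_ptp([.45,.0,.32],ori(0,F)); ctrl.set_joints([-1.251,.383,.016,1.37,-.006,1.388,-.046]); st('home'); ctrl.sleep(.5)
snap('d')
E
cat > o2.py <<'E'
from ov import *
t=cv2.imread("pics/top_d.png");s=cv2.imread("pics/scene_d.png")
P=[('tee',TR['tees']),('coup',TR['coup']),('elb',TR['elb'])]
ims=[]
for cam,img,boxes in(('top',t,[(170,195,225,240),(325,195,380,240),(390,195,445,240)]),('scene',s,[(320,140,375,185),(200,255,255,300),(135,330,190,375)])):
    for PP in(P,[]):
        row=[]
        for b in boxes: draw(cam,img,PP,b,3.2,'/tmp/x.png'); row.append(cv2.imread('/tmp/x.png'))
        ims.append(np.hstack(row))
cv2.imwrite('pics/ov_d.png',np.vstack(ims))
E
python3 o2.py
```

```text
above t 27.0 p [ 0.539 -0.103  0.2  ] w 0.392 F [ 0.1 -0.  -0.4]
placed hit=False t 29.3 p [ 0.54  -0.103  0.016] w 0.39 F [ 0.3  0.1 -0.1]
open t 29.9 p [ 0.54  -0.103  0.016] w 1.001 F [-0.9  0.5  0.3]
up t 31.3 p [ 0.539 -0.102  0.199] w 0.997 F [-0.4 -0.4 -0.5]
above t 32.1 p [0.542 0.098 0.2  ] w 0.997 F [ 0.3 -0.5  0.4]
down hit=False t 33.7 p [0.542 0.099 0.022] w 1.0 F [0.4 0.5 0.3]
closed t 34.2 p [0.542 0.099 0.021] w 0.39 F [-1.6  0.2  4.8]
lifted t 35.6 p [0.541 0.099 0.199] w 0.387 F [ 0.2 -0.7 -1.1]
above t 37.0 p [ 0.549 -0.281  0.2  ] w 0.392 F [ 0.3  1.  -0.3]
placed hit=False t 39.2 p [ 0.548 -0.283  0.023] w 0.388 F [-0.2 -0.  -0.4]
open t 39.8 p [ 0.548 -0.283  0.023] w 1.003 F [-0.7  0.7 -0.1]
up t 41.1 p [ 0.548 -0.282  0.199] w 1.007 F [-0.9 -0.4 -0.4]
home t 44.7 p [0.234 0.58  0.232] w 1.002 F [ 0.2 -0.6  0.3]
```

View pics/scene_d.png

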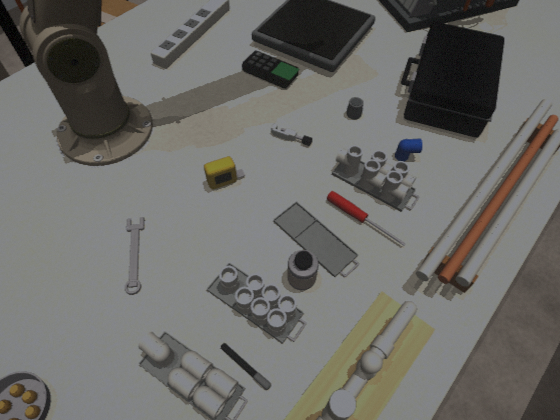

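View pics/ov_d.png

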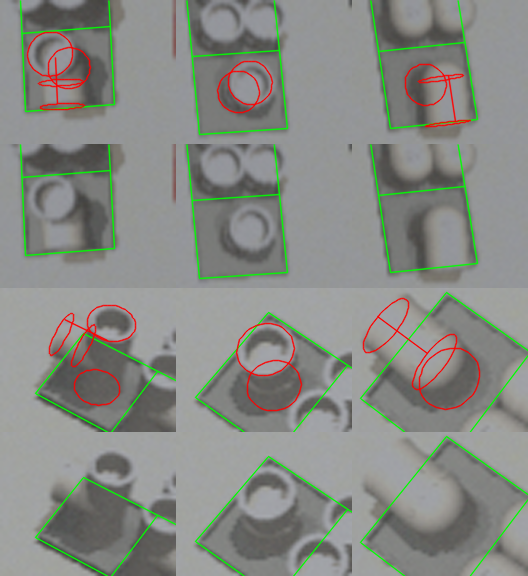

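```bash
python3 - <<'E'
from h import *
def px(x,y,b): return np.array([(x+.5)/3.2-.5+b[0],(y+.5)/3.2-.5+b[1]])
def loc(X,p):
    d=X[:2]-np.array(p[:2]);c,s=np.cos(p[2]),np.sin(p[2]);return np.round([c*d[0]+s*d[1],-s*d[0]+c*d[1],X[2]],4)
# panel origins subtracted
for n,tt,ss in(('tees',px(53,198-144,(170,195)),px(112,468-432,(320,140))),('coup',px(250-176,229-144,(325,195)),px(267-176,497-432,(200,255)))):
    X,r=tri(ss,tt); print(n,loc(X,TR[n]),r)
def kn(X):pass
# elbow: knuckle centre picks
X,r=tri(px(432-352,502-432,(135,330)),px(446-352,222-144,(390,195))); print('elb knuckle',loc(X,TR['elb']),r)
E
python3 -c "
from h import *
crop('d','scene',(130,320,250,420),6)"
```

```text
tees [ 0.0005 -0.0017  0.0754] [-0.5  0.1 -0.4 -0.4]
coup [-0.0004 -0.0001  0.0507] [-0.5  0.1 -0.5 -0.4]
elb knuckle [-0.0001 -0.0006  0.0465] [-0.5  0.  -0.6 -0.4]
```

View pics/scene_d_c.png

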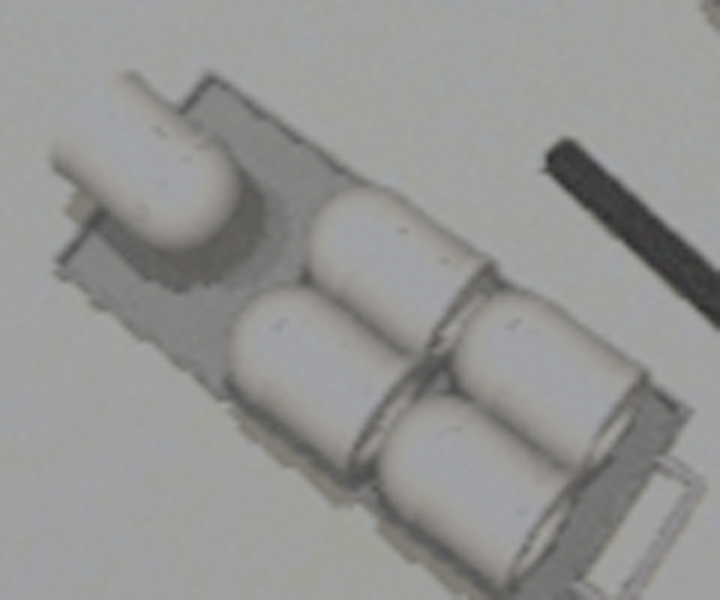

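```bash
python3 - <<'E'
from h import *
a=cv2.imread('pics/top0.png').astype(int);b=cv2.imread('pics/top_d.png').astype(int)
print('can patch diff',abs(a-b)[165:200,290:322].mean(),'bg',abs(a-b)[270:300,320:340].mean())
ctrl.finish_job(); st('done')
E
```

```text
can patch diff 1.3446428571428573 bg 1.0338888888888889
the job is handed in; nothing more can be done
the job is handed in; nothing more can be done
```

I swapped the three pieces and handed the job in at about 45 s of the 109 s allowed. The elbow waited in the empty tray while the tee went to the tees tray and the coupling to the couplings tray. Then the elbow went to the elbows tray, and the arm returned to its start pose with the gripper open.

**Last checks:**
- **Position:** both views show each piece upright and within about 2 mm of its compartment centre.
- **Can:** it shows no visible movement in the top view, and the wrist force stayed under 5 N at every reading I took.

**What disagreed:**
- **Coupling height:** its top triangulated about 6 mm below the text's figure. It read the same at the start, so I put this down to camera calibration and picking pixels by eye. The tee's top read 75 mm, which matches the text.
- **Elbow height:** I picked a point on the knuckle, and it read 46 mm. That is only a rough check, because I don't know exactly which height the point stands for.
- **Setting down:** the pieces were released about 1.5 mm above the tray floor, so none of the set-downs registered contact. I judged that the feet are on the floor from the pictures alone.

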